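# Switch on the power block under the desk riser's sliding cover

## Robot

A 7-joint arm with a two-finger parallel gripper is mounted at the origin on the work surface. World frame = base frame: x ahead of the robot, y to its left, z up, the work surface at z = 0. Lengths are in m, angles in rad, forces in N, time in s.
With the tool pointing down it reaches from about 0.35 to 0.9 m from the base axis. Payload 7.2 kg.
Tool frame: the origin (TCP) lies at the very end of the fingers, on their centre line; the grasp point (between the pads) lies 19 mm behind it (bot.grip_point_offset is the distance from the TCP to the grasp point, in m); x points along the fingers, z is the direction in which the jaws open and shut, and the axes are right-handed (so a half turn about x gives the same grasp; the last joint's range is limited). The gripper opens to 88 mm and grips with 3 to 60 N. Pads are 20 mm wide; open, the fingers measure 115 mm over their backs; the gripper's body (75 mm by 178 mm) begins 61 mm behind the grasp point.
Start: joints at [-1.32, 0.411, -0.013, 1.596, 0.006, 1.134, -0.082], TCP at [0.196, 0.594, 0.223] pointing down, gripper open.
Joint ranges: [-2.95, 2.95], [-0.29, 1.99], [-1.47, 1.44], [0.14, 2.54], [-1.03, 4.17], [0.13, 1.85], [-2.86, 2.86]. Speed limits (rad/s): [2.39, 2.39, 3.01, 3.01, 3.14, 3.14, 3.14].

## Interface

Orientations are given as a rotation vector (axis times angle).
In Python, from plant import monitor, cams, order, bot gives the robot as it stands.
- The arm moves only by the tool apply_moves, never from a script. Its arguments are lists of equal length, an entry for each row: "xyz": the shift along the tool's x, y, z scaled (see below), a list of three; "delta_rot": the turn, a rotation vector about the tool's x, y, z scaled (see below), a list of three; "fingers": the gripper's target within -1 to 1 (fully open at 1, half-way at 0, shut at -1). A call has exactly 5 rows; each row shifts and turns the commanded pose from where the row before left it, along the tool's axes as they then stand; what a row does not reach is not made up. The controller multiplies each number of a shift by 50 mm and each number of a turn by 0.12 rad. A row lasts 1/10 s, in which the tool goes at most 50 mm and 8.59 degrees, less where a joint would pass 70% of its speed; a pose out of reach is approached as far as the arm can. A call with a number of a shift or a turn outside -1 to 1 is refused whole. A call with a gripper value outside its range is refused whole. The fingers move at their own pace and stop on an object; "squeeze" is the grip in N (left out, the last holds). Time passes only in rows, so rows that do not move let the fingers close, or fill a call up. It gives the time, the measured TCP pose, the force and the opening at its end, in the units of the state.
- monitor.state(): the state, without advancing time (a new reading comes with each control period).
- cams.get_image(name): name is "side" or "top" or "wrist"; returns a dict with "frame" (400x640x3 uint8, red, green, blue), "z_map" (400x640 float32, m along the optical axis (not along the pixel's ray), 0 where there is no reading), "intrinsics" (3x3 intrinsics, pixels), "world_from_camera" (4x4, takes a point from camera to world coordinates); the wrist camera has in their place "hand_eye" (4x4, takes a point from camera to tool coordinates, whose origin is the TCP and whose axes are the tool frame's). Camera axes: x right, y down, z forward; pixel columns grow to the right and rows downward; lengths in m; the calibration is good to about 2 mm. A picture is of the moment at which its call begins: read the wrist's pose just before it.
- order.finish_job(): hands the job in, once; it reports no verdict.
The state is a dict: "time": time; "q": joint angles; "dq": joint speeds; "joint_efforts": joint torques, N m; "tcp_pos": TCP position; "eef_rot": TCP orientation; "contact_force": force on the tool from outside, world axes, zero at the start; "moment": the same for the moment, N m; "gripper_width": opening from 0.0 (shut) to 1.0 (fully open).
Only numpy, scipy, OpenCV 4.12 (cv2) and the standard library are available. Lean on these libraries where they do the work, as an engineer would, in place of code of your own. Each camera call takes 0.05 s, during which the arm holds its last target. There are 200 camera calls.

## Task

Push the round speaker out of the cover's path, straight back onto the rear half of the wooden riser, without ramming it with the cover. Then slide the cover fully open, tip the broad rocker switch underneath to on by pressing its raised far end down, and slide the cover fully shut again. Leave the slim switch off, the speaker standing on the rear half, and the stapler, mouse and pen pot where they are.

Things in the scene. Friction and masses are not known exactly. Their poses are not given: they have to be found in the camera images.
- riser: Fixed light-wood desk riser, 240 mm deep (x, away from the robot) x 350 mm wide (y, left) x 60 mm high, at varying place and yaw; origin at the centre of its underside. Front half (x -120 to 0): at the right a well (x -112 to 0, y -165 to -35, floor z = 10) hidden by the cover; left of it bare deck, the cover's lane. Rear half (x 0 to 110): bare deck, same height.
- deck_middle (a point): Centre of the riser's flat top, on the middle line between lane and rear half, z = 60 mm. Lips 14 mm high stand along the rear edge (inner face 110 mm behind this point) and the left edge (inner face 165 mm to its left), so a thing in the lane blocks the cover; no lip at the front or between lane and rear half.
- cover (a joint): Sliding cover, m: 0 = shut over the well, 0.13 = fully open (it slides to the riser's +y, over the lane's deck). Light-wood board 116 mm (x) x 140 mm (y), its top 9 mm above the riser's top (z = 69 mm). Moves with about 2 N and stays where it is left.
- cover_handle (a point): Middle of the top edge of the cover's upright handle bar, which moves with the cover: the bar is 80 mm long along the riser's x, 14 mm thick along its y, and rises 28 mm above the board. It stands at the centre of the board, at riser x = -60 mm, y = -100 mm when shut, +30 mm when open; its top is at z = 97 mm.
- speaker: Squat round grey fabric desk speaker, 90 mm diameter (too wide for the gripper), 55 mm high, about 0.45 kg, loose; origin at the centre of its underside. It starts standing on the lane's deck, left of the cover.
- broad_rocker (a joint): The broad rocker switch in the well, rad: 0 = off (far end, riser +x, raised), 0.4 = on (far end fully down). White plastic paddle 64 mm long (along the riser's x) x 40 mm wide, 10 mm thick; about 3 N on its far end moves it, and it stays where it is left.
- broad_rocker_pivot (a point): Hinge axis and centre of the broad rocker, at z = 30 mm, axis along the riser's y. The paddle tilts 0.2 rad either way: the top of the paddle 24 mm to the far side (+x) of this point is at about z = 40 mm when off and z = 30 mm when on. The broad switch may be the left or the right one of the two.
- slim_rocker (a joint): The slim rocker switch next to it, rad: 0 = off, 0.4 = on. Same length, only 16 mm wide. Leave it off.
- slim_rocker_pivot (a point): Hinge axis and centre of the slim rocker, z = 30 mm, 60 mm beside the other along the riser's y.
- stapler: Black stapler, 130 x 36 x 41 mm high, loose, standing on the riser's rear half at the right, long side along the riser's y; origin at the centre of its underside. Leave alone.
- mouse: White computer mouse, 105 x 62 x 31 mm, on the desk to the left of the riser; origin at the centre of its underside. Leave alone.
- penpot: White round pen pot, 76 mm diameter, 95 mm high, pens to 155 mm, on the desk to the right of the riser; origin at the centre of its underside. Leave alone.

How it is judged:
By the outcome, as a careful person would: the job done as asked, in the order asked, and still so for the second after the job is handed in, with the robot touching nothing.
It also fails if it takes over 58 s, if anything falls off the work surface, if the arm or the gripper's body presses on something with over 40 N, if the wrist force passes 120 N, or if a joint passes its speed limit or range.

## Working session

There is one attempt and no reset: what is moved stays moved. The work goes in short steps, Python scripts to look and compute and a tool call to move; the robot and the scene stay as the last step left them, time stands still between calls to the robot, and variables do not carry over. Pictures are saved under pics/ and viewed, about 8 in all and at most 12, crops included, and the job is handed in when it is done.

Besides the shell and the picture viewer there is one more tool, called after "Emit:" as name(argument=value, ...) on one line, values as JSON. apply_moves: Moves the arm, as the interface text tells. Shifts and turns lie within -1 to 1; 1 stands for 50 mm of shift or 0.12 rad of turn. Its arguments: {"type":"object","properties":{"xyz":{"type":"array"},"delta_rot":{"type":"array"},"fingers":{"type":"array"},"squeeze":{"type":"number"}},"required":["xyz","delta_rot","fingers"]}

```bash
mkdir -p pics; cat > h.py <<'E'
import numpy as np, cv2
from scipy.spatial.transform import Rotation as R
from plant import monitor, cams, order, bot
def pts(d,T=None):
    K=d['intrinsics'];z=d['z_map'];v,u=np.indices(z.shape)
    P=np.stack([(u-K[0,2])/K[0,0]*z,(v-K[1,2])/K[1,1]*z,z],-1)
    T=d['world_from_camera'] if T is None else T
    P=P@T[:3,:3].T+T[:3,3]; P[z<=0]=np.nan
    return P
def save(d,n): cv2.imwrite('pics/'+n+'.png',d['frame'][:,:,::-1])
E
python3 - <<'E'
from h import *
s=monitor.state();print(s['time'],s['tcp_pos'],s['eef_rot'],s['contact_force']);print(R.from_rotvec(s['eef_rot']).as_matrix().round(3))
for n in ['top','side']:
    d=cams.get_image(n);save(d,n+'0');np.savez('/tmp/%s.npz'%n,**d);print(d['world_from_camera'].round(2))
cv2.imwrite('pics/both.png',np.vstack([cv2.imread('pics/top0.png')]))
E
```

```text
0.0 [0.19577059 0.59300248 0.22183189] [-0.97228417  1.34455997  0.97056525] [ 0.20686371 -0.52062317 -0.2403612 ]
[[-0.    -0.95   0.313]
 [-0.002  0.313  0.95 ]
 [-1.    -0.    -0.002]]
[[-0.01 -0.99  0.15  0.38]
 [-1.    0.01 -0.    0.06]
 [ 0.   -0.15 -0.99  1.39]
 [ 0.    0.    0.    1.  ]]
[[ 0.99 -0.11  0.11  0.48]
 [-0.15 -0.78  0.61 -0.67]
 [ 0.02 -0.62 -0.78  1.  ]
 [ 0.    0.    0.    1.  ]]
```

View pics/top0.png

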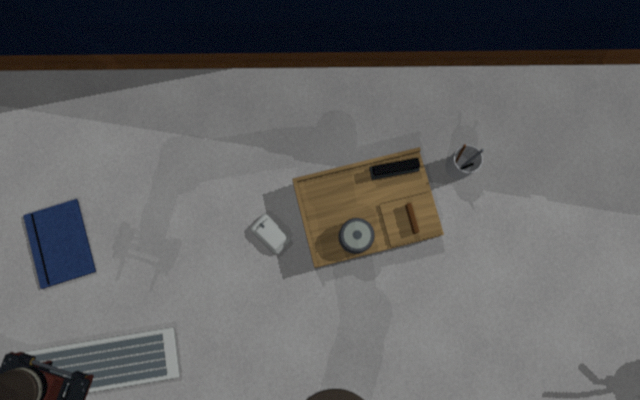

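View pics/side0.png

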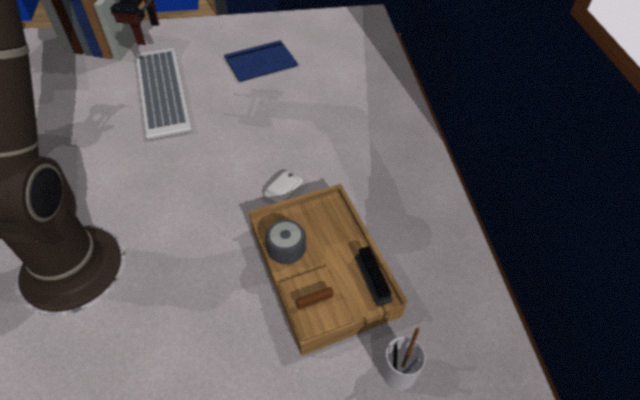

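The top picture shows the riser's corners near (295,178), (420,150), (441,234) and (316,266). The speaker is at (357,235), the handle at (411,218) and the stapler at (395,168). Next I fit poses from depth.

```bash
python3 - <<'E'
from h import *
for n in ['top','side']:
    d=dict(np.load('/tmp/%s.npz'%n));P=pts(d)
    box=(P[...,0]>.35)&(P[...,0]<.9)&(P[...,1]>-.35)&(P[...,1]<.25)
    print(n,'desk z',np.nanmedian(P[box&(P[...,2]<.02),2]))
    m=(box&(P[...,2]>.045)&(P[...,2]<.13)).astype(np.uint8)
    k,l,st,c=cv2.connectedComponentsWithStats(m); i=1+np.argmax(st[1:,4]); Q=P[l==i]
    r=cv2.minAreaRect(Q[:,:2].astype(np.float32)); print('rect',r)
    ctr=np.array(r[0]);a=np.deg2rad(r[2])
    if r[1][0]>r[1][1]: a-=np.pi/2     # axis with short side -> x
    a=(a+np.pi/2)%np.pi-np.pi/2
    ex=np.array([np.cos(a),np.sin(a)]);ey=np.array([-ex[1],ex[0]])
    print('ctr',ctr,'yaw',a)
    L=(P[...,:2]-ctr)@np.stack([ex,ey],1);z=P[...,2]
    for nm,mm in [('speaker top',(abs(z-.115)<.008)&(L[...,1]>-.05)&(abs(L[...,0])<.15)&(L[...,1]<.17)),
      ('handle',(z>.085)&(z<.105)&(L[...,1]<-.06)&(L[...,0]<-.01)&(L[...,0]>-.12)),
      ('stapler',(z>.08)&(z<.12)&(L[...,0]>.01)&(L[...,1]<0)&(L[...,1]>-.18)&(L[...,0]<.105)),
      ('deck',(abs(L[...,0]-.05)<.03)&(abs(L[...,1]-.1)<.04)),('board',(abs(L[...,0]+.06)<.03)&(abs(L[...,1]+.14)<.015))]:
        A=L[mm]; 
        if len(A): print(nm,len(A),'med',np.median(A,0).round(4),'mid',((A.min(0)+A.max(0))/2).round(4),'ext',np.ptp(A,axis=0).round(3),'z',np.median(z[mm]).round(4), 'world',(ctr+np.median(A,0)@np.stack([ex,ey])).round(4))
E
```

```text
top desk z -0.001083068387856545
rect ((0.5835818648338318, -0.0932527631521225), (0.24122340977191925, 0.35170310735702515), 13.493678092956543)
ctr [ 0.58358186 -0.09325276] yaw 0.2355091109263212
speaker top 939 med [-0.0699  0.0535] mid [-0.0698  0.0529] ext [0.088 0.088] z 0.1141 world [ 0.5032 -0.0576]
handle 187 med [-0.0617 -0.098 ] mid [-0.0608 -0.0988] ext [0.08  0.015] z 0.0952 world [ 0.5465 -0.203 ]
stapler 524 med [ 0.078 -0.093] mid [ 0.0793 -0.0925] ext [0.036 0.124] z 0.0992 world [ 0.6811 -0.1655]
deck 669 med [0.0499 0.1002] mid [0.05 0.1 ] ext [0.06 0.08] z 0.059 world [0.6087 0.0158]
board 255 med [-0.06   -0.1401] mid [-0.0599 -0.1399] ext [0.06  0.029] z 0.068 world [ 0.5579 -0.2435]
side desk z -2.652015851245526e-05
rect ((0.5826939940452576, -0.09099988639354706), (0.24162819981575012, 0.3549937605857849), 13.57605266571045)
ctr [ 0.58269399 -0.09099989] yaw 0.23694681844080034
speaker top 1061 med [-0.0707  0.0453] mid [-0.069   0.0486] ext [0.088 0.087] z 0.1151 world [ 0.5034 -0.0636]
handle 308 med [-0.0618 -0.1039] mid [-0.0603 -0.1017] ext [0.08  0.016] z 0.0957 world [ 0.547  -0.2065]
stapler 736 med [ 0.0768 -0.1041] mid [ 0.0798 -0.0958] ext [0.036 0.126] z 0.1001 world [ 0.6818 -0.1742]
deck 662 med [0.0499 0.0982] mid [0.0501 0.0999] ext [0.06 0.08] z 0.0599 world [0.6081 0.0162]
board 399 med [-0.0599 -0.1403] mid [-0.0599 -0.1401] ext [0.06 0.03] z 0.0689 world [ 0.5574 -0.2415]
```

```bash
cat >> h.py <<'E'
C=np.array([.5833,-.0922,0]);A=.2362
W=R.from_euler('z',A).as_matrix()
Rt=np.stack([[0,0,-1],-W[:,0],W[:,1]],1)  # tool x down, y=-ex, z=ey
def goto(x,y,z):
    s=monitor.state();T=R.from_rotvec(s['eef_rot']).as_matrix()
    print('t',round(s['time'],2),'riser pos mm',((s['tcp_pos']-C)@W*1000).round(1),'F riser',(np.array(s['contact_force'])@W).round(1),'w',round(s['gripper_width'],3),'q7',np.round(s['q'][6],2))
    rv=(R.from_matrix(T.T@Rt)).as_rotvec()
    g=C+W@np.array([x,y,z])
    print('rot units',(rv/.12).round(2),'shift final-axes units',(Rt.T@(g-s['tcp_pos'])/.05).round(2),'current-axes',(T.T@(g-s['tcp_pos'])/.05).round(2))
E
python3 - <<'E'
from h import *
goto(-.155,.052,.2)
P=pts(dict(np.load('/tmp/top.npz')));L=(P-C)@W
m=(L[...,2]>.08)&(L[...,0]>-.05)&(L[...,0]<.2)&(L[...,1]<-.2)&(L[...,1]>-.45)
print('penpot',L[m].min(0),L[m].max(0))
E
```

```text
t 0.1 riser pos mm [-216.4  756.9  221.9] F riser [-0.1  0.5 -0.7] w 0.999 q7 -0.08
rot units [-4.62 -0.01 -0.  ] shift final-axes units [  0.44  -1.23 -14.1 ] current-axes [  0.45  -8.47 -11.34]
penpot [ 0.01575456 -0.32028126  0.08001002] [ 0.09055601 -0.24445583  0.15739475]
```

Emit:
apply_moves(xyz=[[0,0,0],[0,0,0],[0,0,0],[0,0,0],[0,0,0]], delta_rot=[[-0.925,0,0],[-0.925,0,0],[-0.925,0,0],[-0.925,0,0],[-0.925,0,0]], fingers=[0.2,0.2,0.2,0.2,0.2])

```text
time: 0.6
tcp_pos: [0.1959, 0.5932, 0.2222]
eef_rot: [-1.385, 1.086, 1.384]
contact_force: [0.1, -1.0, 0.4]
gripper_width: 0.612
```

```bash
python3 -c "
from h import *
goto(-.155,.052,.2)"
```

```text
t 0.6 riser pos mm [-216.3  757.   222.2] F riser [-0.2 -1.   0.4] w 0.612 q7 0.43
rot units [ 0.04 -0.01 -0.  ] shift final-axes units [  0.44  -1.23 -14.1 ] current-axes [  0.45  -1.16 -14.11]
```

Emit:
apply_moves(xyz=[[0,-0.4,-0.9],[0,-0.4,-0.9],[0,-0.4,-0.9],[0,0,-0.95],[0,0,-0.95]], delta_rot=[[0,0,0],[0,0,0],[0,0,0],[0,0,0],[0,0,0]], fingers=[0.2,0.2,0.2,0.2,0.2])

```text
time: 1.1
tcp_pos: [0.3088, 0.3817, 0.2221]
eef_rot: [-1.381, 1.09, 1.38]
contact_force: [1.5, -0.1, 0.7]
gripper_width: 0.598
```

Emit:
apply_moves(xyz=[[0,0,-0.95],[0,0,-0.95],[0,0,-0.95],[0,0,-0.95],[0,0,-0.95]], delta_rot=[[0,0,0],[0,0,0],[0,0,0],[0,0,0],[0,0,0]], fingers=[0.2,0.2,0.2,0.2,0.2])

```text
time: 1.6
tcp_pos: [0.3635, 0.151, 0.2226]
eef_rot: [-1.381, 1.088, 1.381]
contact_force: [1.1, 0.2, -0.5]
gripper_width: 0.602
```

Emit:
apply_moves(xyz=[[0,0,-0.95],[0,0,-0.95],[0,0,-0.95],[0,0,-0.8],[0,0,0]], delta_rot=[[0,0,0],[0,0,0],[0,0,0],[0,0,0],[0,0,0]], fingers=[0.2,0.2,0.2,0.2,0.2])

```text
time: 2.1
tcp_pos: [0.4067, -0.0292, 0.2228]
eef_rot: [-1.377, 1.093, 1.375]
contact_force: [0.2, 0.6, -0.3]
gripper_width: 0.597
```

```bash
python3 -c "
from h import *
goto(-.155,.052,.075)"
```

```text
t 2.1 riser pos mm [-156.9  102.6  222.8] F riser [ 0.3  0.5 -0.3] w 0.597 q7 1.76
rot units [-0.06 -0.01  0.  ] shift final-axes units [ 2.96 -0.04 -1.01] current-axes [ 2.96 -0.04 -1.01]
```

Emit:
apply_moves(xyz=[[0.5,0,-1],[0.95,0,0],[0.95,0,0],[0.55,0,0],[0,0,0]], delta_rot=[[0,0,0],[0,0,0],[0,0,0],[0,0,0],[0,0,0]], fingers=[0.2,0.2,0.2,0.2,0.2])

```text
time: 2.6
tcp_pos: [0.4139, -0.0671, 0.0748]
eef_rot: [-1.378, 1.093, 1.387]
contact_force: [-0.5, 0.2, 0.8]
gripper_width: 0.6
```

```bash
python3 -c "
from h import *
goto(-.005,.051,.073)"
```

```text
t 2.6 riser pos mm [-158.8   64.    74.8] F riser [-0.5  0.3  0.8] w 0.6 q7 2.05
rot units [ 0.    0.01 -0.06] shift final-axes units [ 0.04 -3.08 -0.26] current-axes [ 0.01 -3.08 -0.26]
```

Emit:
apply_moves(xyz=[[0,0,-0.26],[0,-0.3,0],[0,-0.3,0],[0,-0.2,0],[0,-0.2,0]], delta_rot=[[0,0,0],[0,0,0],[0,0,0],[0,0,0],[0,0,0]], fingers=[0.2,0.2,0.2,0.2,0.2])

```text
time: 3.1
tcp_pos: [0.4679, -0.0682, 0.0786]
eef_rot: [-1.38, 1.088, 1.383]
contact_force: [-6.9, -1.4, 6.3]
gripper_width: 0.601
```

Emit:
apply_moves(xyz=[[0,-0.2,0],[0,-0.2,0],[0,-0.2,0],[0,-0.2,0],[0,-0.2,0]], delta_rot=[[0,0,0],[0,0,0],[0,0,0],[0,0,0],[0,0,0]], fingers=[0.2,0.2,0.2,0.2,0.2])

```text
time: 3.6
tcp_pos: [0.516, -0.0572, 0.0784]
eef_rot: [-1.379, 1.09, 1.383]
contact_force: [-6.0, -1.4, 4.7]
gripper_width: 0.6
```

```bash
python3 -c "
from h import *
goto(-.005,.051,.073)
d=cams.get_image('top');L=(pts(d)-C)@W
m=(abs(L[...,2]-.115)<.008)&(abs(L[...,0])<.12)&(L[...,1]<.15)&(L[...,1]>-.01)
d2=L[m];print(d2.min(0),d2.max(0))
save(d,'p3')
d=cams.get_image('side');save(d,'p3s')
cv2.imwrite('pics/p3c.png',cv2.resize(cv2.imread('pics/p3s.png')[150:370,200:450],None,fx=2,fy=2))"
```

```text
t 3.6 riser pos mm [-57.3  49.8  78.4] F riser [-6.2  0.   4.7] w 0.6 q7 2.04
rot units [-0.    0.01 -0.02] shift final-axes units [ 0.11 -1.05  0.02] current-axes [ 0.11 -1.05  0.02]
[-0.01613334  0.05842622  0.10714823] [0.03059139 0.09227003 0.1204013 ]
```

View pics/p3c.png

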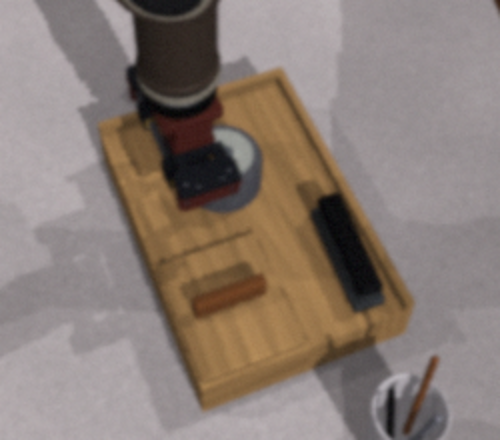

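The crop shows the speaker upright at (222,165), sitting between the fingers and moving straight back. I keep pushing.

Emit:
apply_moves(xyz=[[0,-0.25,0],[0,-0.25,0],[0,-0.25,0],[0,-0.25,0],[0,-0.2,0]], delta_rot=[[0,0,0],[0,0,0],[0,0,0],[0,0,0],[0,0,0]], fingers=[0.2,0.2,0.2,0.2,0.2])

```text
time: 4.2
tcp_pos: [0.5757, -0.043, 0.078]
eef_rot: [-1.38, 1.089, 1.382]
contact_force: [-5.3, -1.7, 6.8]
gripper_width: 0.603
```

```bash
python3 -c "
from h import *
goto(.012,.051,.073)
d=cams.get_image('side');L=(pts(d)-C)@W
m=(abs(L[...,2]-.115)<.004)&(abs(L[...,0])<.12)&(L[...,1]<.15)&(L[...,1]>-.01)&(d['frame'].astype(int).sum(-1)>0)
d2=L[m];print(d2.min(0),d2.max(0))
d=cams.get_image('top');L=(pts(d)-C)@W
m=(abs(L[...,2]-.115)<.004)&(abs(L[...,0])<.12)&(L[...,1]<.15)&(L[...,1]>-.01)
d2=L[m];print(d2.min(0),d2.max(0))
"
```

```text
t 4.2 riser pos mm [ 4.1 49.6 78. ] F riser [-5.6 -0.4  6.8] w 0.603 q7 2.02
rot units [ 0.    0.   -0.01] shift final-axes units [ 0.1  -0.16  0.03] current-axes [ 0.1  -0.16  0.03]
[0.0008389  0.01007233 0.11107182] [0.0916007  0.08757603 0.1188215 ]
[0.05036699 0.07217432 0.11104614] [0.0867376  0.09007692 0.11856611]
```

Emit:
apply_moves(xyz=[[0,-0.1,0],[0,-0.09,0],[0,0,0],[0,0.3,0],[-0.3,0.6,0]], delta_rot=[[0,0,0],[0,0,0],[0,0,0],[0,0,0],[0,0,0]], fingers=[0.2,0.2,0.2,0.2,0.2])

```text
time: 4.8
tcp_pos: [0.5417, -0.0504, 0.0916]
eef_rot: [-1.383, 1.087, 1.382]
contact_force: [-0.6, 0.2, 1.5]
gripper_width: 0.598
```

Emit:
apply_moves(xyz=[[-0.9,0.5,0],[-0.9,0,-0.2],[0,0,-0.95],[0,0,-0.9],[0,0,-0.9]], delta_rot=[[0,0,0],[0,0,0],[0,0,0],[0,0,0],[0,0,0]], fingers=[0.2,0.2,0.2,0.2,0.2])

```text
time: 5.3
tcp_pos: [0.5534, -0.2016, 0.1826]
eef_rot: [-1.385, 1.085, 1.379]
contact_force: [-0.8, -0.1, -0.1]
gripper_width: 0.602
```

```bash
python3 -c "
from h import *
goto(-.061,-.1,.075)
for n in ['top','side']:
  d=cams.get_image(n);L=(pts(d)-C)@W
  m=(abs(L[...,2]-.115)<.004)&(abs(L[...,0])<.12)&(L[...,1]<.12)&(L[...,1]>-.01)
  d2=L[m];print(d2.min(0),d2.max(0),(d2.min(0)+d2.max(0))/2)
"
```

```text
t 5.3 riser pos mm [-54.7 -99.3 182.6] F riser [-0.8  0.1 -0.1] w 0.602 q7 2.27
rot units [ 0.01 -0.01  0.03] shift final-axes units [ 2.15  0.13 -0.01] current-axes [ 2.15  0.13 -0.01]
[0.01692116 0.00844574 0.11102669] [0.10097058 0.09181895 0.11898919] [0.05894587 0.05013235 0.11500794]
[0.05124347 0.00520531 0.1111315 ] [0.10021477 0.0780155  0.11897493] [0.07572912 0.04161041 0.11505321]
```

Emit:
apply_moves(xyz=[[0.6,0.13,0],[0.8,0,0],[0.5,0,0],[0.23,0,0],[0,0,0]], delta_rot=[[0,0,0],[0,0,0],[0,0,0],[0,0,0],[0,0,0]], fingers=[0.2,0.2,0.2,0.2,0.2])

```text
time: 5.9
tcp_pos: [0.5451, -0.2013, 0.0738]
eef_rot: [-1.38, 1.089, 1.383]
contact_force: [0.5, -0.8, 0.7]
gripper_width: 0.604
```

Emit:
apply_moves(xyz=[[0,0,0],[0,0,0],[0,0,0],[0,0,0],[0,0,0]], delta_rot=[[0,0,0],[0,0,0],[0,0,0],[0,0,0],[0,0,0]], fingers=[-1,-1,-1,-1,-1], squeeze=10)

```text
time: 6.4
tcp_pos: [0.5459, -0.2022, 0.0755]
eef_rot: [-1.382, 1.088, 1.38]
contact_force: [0.7, -1.9, 1.2]
gripper_width: 0.186
```

```bash
python3 -c "
from h import *
goto(-.061,.03,.077)"
```

```text
t 6.4 riser pos mm [-62.1 -98.2  75.5] F riser [ 0.2 -2.   1.2] w 0.186 q7 2.34
rot units [-0.   -0.    0.01] shift final-axes units [-0.03 -0.02  2.56] current-axes [-0.03 -0.02  2.56]
```

Emit:
apply_moves(xyz=[[0,0,0.2],[0,0,0.4],[0,0,0.4],[0,0,0.4],[0,0,0.4]], delta_rot=[[0,0,0],[0,0,0],[0,0,0],[0,0,0],[0,0,0]], fingers=[-1,-1,-1,-1,-1])

```text
time: 6.9
tcp_pos: [0.5245, -0.1142, 0.0756]
eef_rot: [-1.382, 1.088, 1.379]
contact_force: [1.7, -2.3, 2.9]
gripper_width: 0.162
```

Emit:
apply_moves(xyz=[[0,0,0.4],[0,0,0.3],[0,0,0.1],[0,0,0.05],[0,0,0]], delta_rot=[[0,0,0],[0,0,0],[0,0,0],[0,0,0],[0,0,0]], fingers=[-1,-1,-1,-1,-1])

```text
time: 7.4
tcp_pos: [0.5158, -0.0776, 0.0756]
eef_rot: [-1.386, 1.092, 1.374]
contact_force: [5.5, -15.6, -2.1]
gripper_width: 0.157
```

```bash
python3 -c "
from h import *
goto(-.061,.03,.077)"
```

```text
t 7.4 riser pos mm [-62.2  30.   75.6] F riser [  1.7 -16.4  -2.1] w 0.157 q7 2.11
rot units [-0.02 -0.06  0.02] shift final-axes units [-0.03 -0.02 -0.  ] current-axes [-0.03 -0.02 -0.  ]
```

Emit:
apply_moves(xyz=[[0,0,-0.09],[0,0,0],[0,0,0],[0,0,0],[-0.5,0,0]], delta_rot=[[0,0,0],[0,0,0],[0,0,0],[0,0,0],[0,0,0]], fingers=[-1,0.1,0.1,0.1,0.1])

```text
time: 7.9
tcp_pos: [0.5133, -0.0766, 0.0978]
eef_rot: [-1.378, 1.091, 1.386]
contact_force: [0.8, -0.3, 0.0]
gripper_width: 0.484
```

Emit:
apply_moves(xyz=[[-0.95,0,0],[-0.8,0,0.3],[0,0.4,0.9],[0,0.4,0.9],[0,0,0]], delta_rot=[[0,0,0],[0,0,0],[0,0,0],[0,0,0],[0,0,0]], fingers=[-1,-1,-1,-1,-1])

```text
time: 8.4
tcp_pos: [0.4485, 0.0203, 0.1873]
eef_rot: [-1.383, 1.083, 1.389]
contact_force: [0.6, -0.3, -0.1]
gripper_width: 0.109
```

```bash
python3 -c "
from h import *
goto(-.03,-.1,.12)
for n in ['top','side']:
  d=cams.get_image(n);save(d,n+'4');np.savez('/tmp/%s4.npz'%n,**d);L=(pts(d)-C)@W
  m=(L[...,2]<.05)&(L[...,2]>.018)&(L[...,0]>-.108)&(L[...,0]<-.004)&(L[...,1]<-.045)&(L[...,1]>-.16)
  k,l,st,c=cv2.connectedComponentsWithStats(m.astype(np.uint8))
  for i in range(1,k):
    if st[i,4]>20: q=L[l==i]; print(n,st[i,4],q.min(0).round(4),q.max(0).round(4),np.median(q,0).round(4), np.polyfit(q[:,0],q[:,2],1).round(3))
cv2.imwrite('pics/c4.png',np.hstack([cv2.resize(cv2.imread('pics/top4.png')[130:280,270:470],None,fx=2,fy=2),cv2.resize(cv2.imread('pics/side4.png')[200:350,230:430],None,fx=2,fy=2)]))
"
```

```text
t 8.4 riser pos mm [-104.8  141.   187.3] F riser [ 0.5 -0.4 -0.1] w 0.109 q7 1.75
rot units [ 0.06  0.03 -0.01] shift final-axes units [ 1.35 -1.5  -4.82] current-axes [ 1.33 -1.46 -4.83]
top 678 [-0.1034 -0.1575  0.018 ] [-0.0135 -0.1026  0.0473] [-0.0595 -0.1284  0.0303] [0.056 0.033]
top 607 [-0.1049 -0.0964  0.018 ] [-0.0134 -0.0471  0.0437] [-0.059  -0.0717  0.0301] [0.026 0.032]
side 1894 [-0.1037 -0.1536  0.0181] [-0.0127 -0.0451  0.0438] [-0.0607 -0.0965  0.0311] [0.043 0.033]
```

View pics/c4.png

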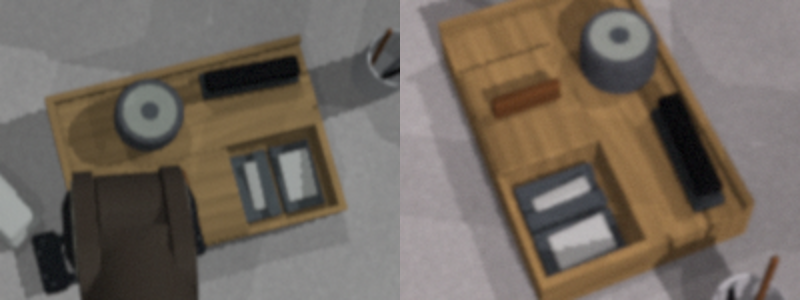

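The well is open. In the top crop the slim switch is on the left at (257,187) and the broad one on the right at (297,175). The speaker is clear, at (148,113).

```bash
python3 -c "
from h import *
for n in ['top','side']:
  d=dict(np.load('/tmp/%s4.npz'%n));L=(pts(d)-C)@W;f=d['frame'].astype(int)
  b=(L[...,2]<.055)&(L[...,0]>-.108)&(L[...,0]<-.004)&(L[...,1]<-.045)&(L[...,1]>-.162)
  m=b&(f.min(-1)>115)&(np.ptp(f,axis=-1)<30)
  k,l,st,c=cv2.connectedComponentsWithStats(m.astype(np.uint8))
  for i in range(1,k):
    if st[i,4]>20: q=L[l==i]; print(n,st[i,4],q.min(0).round(4),q.max(0).round(4),np.median(q,0).round(4), np.polyfit(q[:,0],q[:,2],1).round(3))
  q=L[b&(L[...,1]<-.1)]
  for x in np.arange(-.1,-.005,.01): 
    w=q[abs(q[:,0]-x)<.005]; print(round(x,3),np.percentile(w[:,2],[10,50,90]).round(3) if len(w) else '',end=';')
  print()
"
```

```text
top 278 [-0.0902 -0.1461  0.0203] [-0.0292 -0.1106  0.0473] [-0.0587 -0.1266  0.0338] [0.167 0.044]
top 119 [-0.0899 -0.0782  0.023 ] [-0.0298 -0.0624  0.0437] [-0.0592 -0.0706  0.0336] [0.208 0.046]
-0.1 [0.009 0.022 0.028];-0.09 [0.02  0.026 0.031];-0.08 [0.024 0.03  0.034];-0.07 [0.017 0.03  0.034];-0.06 [0.023 0.033 0.036];-0.05 [0.019 0.033 0.037];-0.04 [0.023 0.036 0.041];-0.03 [0.02  0.035 0.041];-0.02 [0.017 0.025 0.03 ];-0.01 [0.006 0.009 0.022];
side 225 [-0.0906 -0.0811  0.0208] [-0.0278 -0.0581  0.0434] [-0.0575 -0.0712  0.0344] [0.166 0.044]
side 505 [-0.0903 -0.1497  0.027 ] [-0.0276 -0.1065  0.0438] [-0.0587 -0.1288  0.0349] [0.161 0.044]
-0.1 [0.011 0.023 0.03 ];-0.09 [0.023 0.029 0.032];-0.08 [0.028 0.031 0.033];-0.07 [0.03  0.032 0.035];-0.06 [0.03  0.034 0.037];-0.05 [0.031 0.035 0.038];-0.04 [0.032 0.037 0.04 ];-0.03 [0.031 0.039 0.041];-0.02 [0.022 0.024 0.03 ];-0.01 [0.008 0.011 0.024];
```

Emit:
apply_moves(xyz=[[0,-0.2,-0.9],[0,-0.3,-0.9],[0,-0.3,-0.9],[0,-0.3,-0.9],[0,-0.3,-0.9]], delta_rot=[[0,0,0],[0,0,0],[0,0,0],[0,0,0],[0,0,0]], fingers=[-1,-1,-1,-1,-1])

```text
time: 9.0
tcp_pos: [0.5737, -0.1905, 0.1871]
eef_rot: [-1.381, 1.09, 1.38]
contact_force: [0.0, 1.8, -0.3]
gripper_width: 0.002
```

Emit:
apply_moves(xyz=[[0.4,0,-0.9],[0.6,0,0],[0.6,0,0],[0,0,0],[0,0,0]], delta_rot=[[0,0,0],[0,0,0],[0,0,0],[0,0,0],[0,0,0]], fingers=[-1,-1,-1,-1,-1])

```text
time: 9.5
tcp_pos: [0.583, -0.2321, 0.1074]
eef_rot: [-1.38, 1.09, 1.381]
contact_force: [-0.1, -0.0, -0.1]
gripper_width: 0.003
```

```bash
python3 -c "
from h import *
goto(-.035,-.129,.05)"
```

```text
t 9.5 riser pos mm [ -33.  -135.9  107.4] F riser [-0.1  0.  -0.1] w 0.003 q7 2.39
rot units [-0.01 -0.   -0.01] shift final-axes units [1.15 0.04 0.14] current-axes [1.15 0.04 0.14]
```

Now I press down to about z = 29 mm in small steps.

Emit:
apply_moves(xyz=[[0.4,0.04,0.14],[0.5,0,0],[0.3,0,0],[0.15,0,0],[0.15,0,0]], delta_rot=[[0,0,0],[0,0,0],[0,0,0],[0,0,0],[0,0,0]], fingers=[-1,-1,-1,-1,-1])

```text
time: 10.0
tcp_pos: [0.5815, -0.2244, 0.0337]
eef_rot: [-1.383, 1.086, 1.379]
contact_force: [1.4, 2.9, 8.2]
gripper_width: 0.006
```

```bash
python3 -c "
from h import *
goto(-.035,-.129,.028)"
```

```text
t 10.0 riser pos mm [ -32.7 -128.2   33.7] F riser [2.  2.5 8.2] w 0.006 q7 2.42
rot units [ 0.   -0.01  0.03] shift final-axes units [ 0.11  0.05 -0.02] current-axes [ 0.11  0.05 -0.02]
```

Emit:
apply_moves(xyz=[[0.1,0,0],[0.1,0,0],[0,0,0],[0,0,0],[0,0,0]], delta_rot=[[0,0,0],[0,0,0],[0,0,0],[0,0,0],[0,0,0]], fingers=[-1,-1,-1,-1,-1])

```text
time: 10.5
tcp_pos: [0.5822, -0.2246, 0.0304]
eef_rot: [-1.383, 1.082, 1.377]
contact_force: [-16.4, 10.5, 61.0]
gripper_width: 0.007
```

```bash
python3 -c "
from h import *
goto(-.035,-.129,.028)"
```

```text
t 10.5 riser pos mm [ -32.  -128.5   30.4] F riser [-13.5  14.1  61. ] w 0.007 q7 2.43
rot units [-0.    0.01  0.06] shift final-axes units [ 0.05  0.06 -0.01] current-axes [ 0.05  0.06 -0.01]
```

It is at its stop (61 N on the fingertips, z = 30 mm), so I retreat and check.

Emit:
apply_moves(xyz=[[-0.3,0,0],[-0.7,0,0],[-0.9,0,0],[-0.9,0,0.2],[0,0,0.9]], delta_rot=[[0,0,0],[0,0,0],[0,0,0],[0,0,0],[0,0,0]], fingers=[-1,-1,-1,-1,-1])

```text
time: 11.0
tcp_pos: [0.5703, -0.1777, 0.17]
eef_rot: [-1.386, 1.089, 1.364]
contact_force: [1.3, 0.0, -0.1]
gripper_width: 0.005
```

Emit:
apply_moves(xyz=[[0,0.3,0.9],[0,0.3,0.9],[0,0,0.4],[0,0,0],[0,0,0]], delta_rot=[[0,0,0],[0,0,0],[0,0,0],[0,0,0],[0,0,0]], fingers=[0.1,0.1,0.1,0.1,0.1])

```text
time: 11.5
tcp_pos: [0.5128, -0.0716, 0.1635]
eef_rot: [-1.383, 1.087, 1.38]
contact_force: [-0.5, -0.5, -0.4]
gripper_width: 0.424
```

```bash
python3 -c "
from h import *
goto(-.062,.030,.075)
for n in ['top','side']:
  d=cams.get_image(n);save(d,n+'5');L=(pts(d)-C)@W;f=d['frame'].astype(int)
  b=(L[...,2]<.055)&(L[...,0]>-.108)&(L[...,0]<-.004)&(L[...,1]<-.045)&(L[...,1]>-.162)
  m=b&(f.min(-1)>105)&(np.ptp(f,axis=-1)<30)
  k,l,st,c=cv2.connectedComponentsWithStats(m.astype(np.uint8))
  for i in range(1,k):
    if st[i,4]>20:
      q=L[l==i];q=q[q[:,2]>.025]; print(n,st[i,4],np.median(q,0).round(4), np.polyfit(q[:,0],q[:,2],1).round(3))
cv2.imwrite('pics/c5.png',np.hstack([cv2.resize(cv2.imread('pics/top5.png')[130:280,270:470],None,fx=2,fy=2),cv2.resize(cv2.imread('pics/side5.png')[200:350,230:430],None,fx=2,fy=2)]))
"
```

```text
t 11.5 riser pos mm [-63.8  36.5 163.5] F riser [-0.6 -0.3 -0.4] w 0.424 q7 2.05
rot units [ 0.01 -0.01  0.02] shift final-axes units [ 1.77 -0.04 -0.13] current-axes [ 1.77 -0.03 -0.13]
top 158 [-0.0729 -0.1367  0.0363] [-0.216  0.021]
side 250 [-0.0581 -0.0718  0.0337] [0.154 0.043]
side 526 [-0.06   -0.1291  0.0352] [-0.194  0.023]
```

View pics/c5.png

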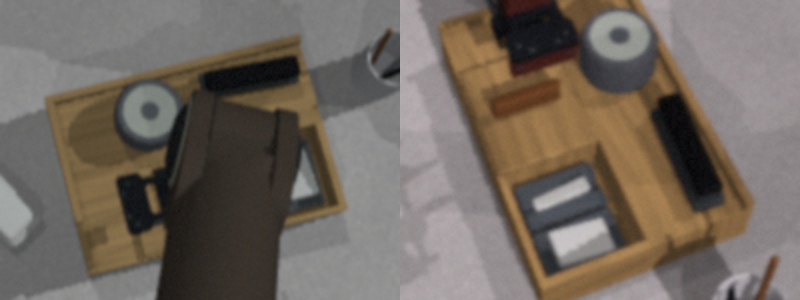

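Both crops agree: the broad rocker is tipped on (slope −0.2) and the slim one is unchanged. Now I grip the handle and slide the cover shut.

Emit:
apply_moves(xyz=[[0.3,0,-0.13],[0.6,0,0],[0.5,0,0],[0.34,0,0],[0,0,0]], delta_rot=[[0,0,0],[0,0,0],[0,0,0],[0,0,0],[0,0,0]], fingers=[0.1,0.1,0.1,0.1,0.1])

```text
time: 12.1
tcp_pos: [0.5122, -0.0791, 0.0734]
eef_rot: [-1.378, 1.093, 1.382]
contact_force: [0.1, -0.1, -0.3]
gripper_width: 0.553
```

Emit:
apply_moves(xyz=[[0,0,0],[0,0,0],[0,0,0],[0,0,0],[0,0,-0.2]], delta_rot=[[0,0,0],[0,0,0],[0,0,0],[0,0,0],[0,0,0]], fingers=[-1,-1,-1,-1,-1], squeeze=10)

```text
time: 12.6
tcp_pos: [0.516, -0.0857, 0.0759]
eef_rot: [-1.382, 1.085, 1.383]
contact_force: [-0.7, 2.3, 1.0]
gripper_width: 0.161
```

```bash
python3 -c "
from h import *
goto(-.062,-.1,.075)"
```

```text
t 12.6 riser pos mm [-63.9  22.1  75.9] F riser [-0.1  2.4  1. ] w 0.161 q7 2.17
rot units [0.02 0.01 0.01] shift final-axes units [ 0.02 -0.04 -2.44] current-axes [ 0.01 -0.03 -2.44]
```

Emit:
apply_moves(xyz=[[0,0,-0.4],[0,0,-0.4],[0,0,-0.4],[0,0,-0.4],[0,0,-0.4]], delta_rot=[[0,0,0],[0,0,0],[0,0,0],[0,0,0],[0,0,0]], fingers=[-1,-1,-1,-1,-1])

```text
time: 13.1
tcp_pos: [0.5398, -0.1849, 0.0759]
eef_rot: [-1.381, 1.086, 1.381]
contact_force: [0.9, 4.1, 3.1]
gripper_width: 0.155
```

Emit:
apply_moves(xyz=[[0,0,-0.3],[0,0,-0.15],[0,0,-0.05],[0,0,0],[0,0,0]], delta_rot=[[0,0,0],[0,0,0],[0,0,0],[0,0,0],[0,0,0]], fingers=[-1,-1,-1,-1,-1])

```text
time: 13.6
tcp_pos: [0.5445, -0.2046, 0.0757]
eef_rot: [-1.377, 1.083, 1.387]
contact_force: [-4.8, 13.9, 11.2]
gripper_width: 0.154
```

```bash
python3 -c "
from h import *
goto(-.062,-.1,.075)"
```

```text
t 13.6 riser pos mm [ -64.  -100.2   75.7] F riser [-1.4 14.7 11.2] w 0.154 q7 2.38
rot units [ 0.02  0.05 -0.01] shift final-axes units [ 0.01 -0.04  0.  ] current-axes [ 0.01 -0.04  0.  ]
```

The cover is against its stop (14 N). I ease off, release and lift away.

Emit:
apply_moves(xyz=[[0,0,0.06],[0,0,0],[0,0,0],[0,0,0],[-0.4,0,0]], delta_rot=[[0,0,0],[0,0,0],[0,0,0],[0,0,0],[0,0,0]], fingers=[-1,0.1,0.1,0.1,0.1])

```text
time: 14.1
tcp_pos: [0.5426, -0.2058, 0.0935]
eef_rot: [-1.378, 1.091, 1.385]
contact_force: [0.4, -0.4, 0.1]
gripper_width: 0.482
```

Emit:
apply_moves(xyz=[[-0.9,0,0],[-0.9,0,0],[0,0.3,0.9],[0,0.3,0.9],[0,0.4,0.9]], delta_rot=[[0,0,0],[0,0,0],[0,0,0],[0,0,0],[0,0,0]], fingers=[0.1,0.1,0.1,0.1,0.1])

```text
time: 14.6
tcp_pos: [0.4636, -0.0855, 0.1856]
eef_rot: [-1.381, 1.088, 1.38]
contact_force: [0.6, 1.5, 0.3]
gripper_width: 0.549
```

Emit:
apply_moves(xyz=[[0,0,0.9],[0,0,0.9],[0,0,0.9],[0,0,0.3],[0,0,0]], delta_rot=[[0,0,0],[0,0,0],[0,0,0],[0,0,0],[0,0,0]], fingers=[0.1,0.1,0.1,0.1,0.1])

```text
time: 15.1
tcp_pos: [0.4286, 0.0615, 0.1855]
eef_rot: [-1.384, 1.085, 1.384]
contact_force: [1.2, -0.2, -0.2]
gripper_width: 0.55
```

```bash
python3 -c "
from h import *
goto(-.062,-.1,.075)
P0=dict(np.load('/tmp/top.npz'))
for n in ['top','side']:
  d0=dict(np.load('/tmp/%s.npz'%n));d=cams.get_image(n);save(d,n+'6')
  for nm,dd in (('before',d0),('now',d)):
    L=(pts(dd)-C)@W;x,y,z=L[...,0],L[...,1],L[...,2]
    for o,m in (('handle',(z>.085)&(z<.105)&(x<-.01)&(x>-.12)&(y<-.0)&(y>-.17)),('stapler',(z>.08)&(z<.12)&(x>.01)&(x<.105)&(y<-.0)&(y>-.18)),('speaker',(abs(z-.115)<.004)&(abs(x)<.12)&(y>-.01)&(y<.12)),('mouse',(z>.01)&(z<.05)&(y>.19)&(y<.33)&(abs(x)<.15)),('penpot',(z>.08)&(x>-.05)&(x<.2)&(y<-.2)&(y>-.45))):
      q=L[m]; print(n,nm,o,len(q),((q.min(0)+q.max(0))/2).round(4)[:2],np.median(q,0).round(4)[:2]) if len(q) else 0
cv2.imwrite('pics/c6.png',np.hstack([cv2.resize(cv2.imread('pics/top6.png')[130:280,230:490],None,fx=1.5,fy=1.5),cv2.resize(cv2.imread('pics/side6.png')[200:350,230:430],None,fx=1.5,fy=1.5)]))
"
```

```text
t 15.1 riser pos mm [-114.4  185.6  185.5] F riser [ 1.1 -0.5 -0.2] w 0.55 q7 1.63
rot units [0.03 0.   0.  ] shift final-axes units [ 2.21 -1.05 -5.71] current-axes [ 2.21 -1.03 -5.72]
top before handle 187 [-0.0608 -0.0998] [-0.0617 -0.0991]
top before stapler 524 [ 0.0793 -0.0936] [ 0.0779 -0.0942]
top before speaker 766 [-0.0697  0.0523] [-0.0701  0.0523]
top before mouse 858 [0.0135 0.2667] [-0.0041  0.2656]
top before penpot 301 [ 0.0532 -0.2824] [ 0.0548 -0.2744]
top now handle 187 [-0.0605 -0.0996] [-0.0614 -0.0986]
top now stapler 523 [ 0.0787 -0.095 ] [ 0.0779 -0.0942]
top now speaker 707 [0.0599 0.0497] [0.0589 0.0502]
top now mouse 630 [0.0005 0.2725] [0.007  0.2733]
top now penpot 308 [ 0.053  -0.2827] [ 0.0554 -0.2731]
side before handle 308 [-0.0606 -0.1004] [-0.062  -0.1026]
side before stapler 736 [ 0.0796 -0.0945] [ 0.0766 -0.1027]
side before speaker 954 [-0.0696  0.0511] [-0.0708  0.0492]
side before mouse 728 [-0.0035  0.2672] [-0.0063  0.2568]
side before penpot 625 [ 0.0529 -0.2825] [ 0.0555 -0.2766]
side now handle 312 [-0.0607 -0.1006] [-0.062  -0.1027]
side now stapler 739 [ 0.0791 -0.0945] [ 0.0766 -0.1025]
side now speaker 875 [0.0585 0.0494] [0.0584 0.0475]
side now mouse 732 [-0.0026  0.2658] [-0.0061  0.2572]
side now penpot 625 [ 0.0532 -0.2824] [ 0.0556 -0.2767]
```

View pics/c6.png

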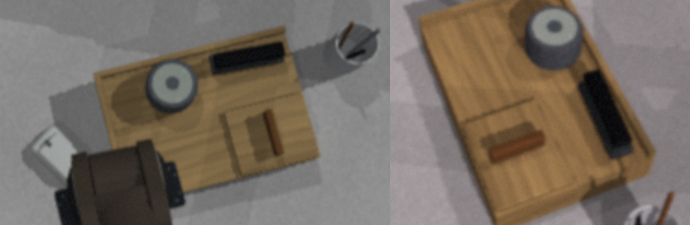

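The last crops show the cover shut, with the handle at (273,133) and back at its starting pose. The speaker is on the rear half at (171,86), and the other things haven't moved.

```bash
python3 -c "
from h import *
print(order.finish_job())"
```

```text
the job is handed in; nothing more can be done
None
```

The job is done and handed in after about 15 s of robot time.

- **Speaker:** I pushed it straight back with the part-open fingers. It stands upright on the rear half, its centre about 58 mm behind the middle line and about 2 mm sideways from its start.
- **Cover:** I gripped the handle and slid it open until it met the stop, then shut it the same way afterwards. The handle is back within 1 mm of where it started.
- **Switches:** With the cover still open, the cameras showed the broad rocker on (slope about −0.2). The slim one was still off (slope about +0.15, from the side camera only). I couldn't check them again after shutting the cover.
- **Stapler, mouse and pen pot:** The side camera shows them within about 1–2 mm of their first positions. The top camera's mouse figure differs by up to 13 mm, which I put down to the arm partly blocking that view.

**Force:** Pressing the rocker against its stop reached 61 N at the fingertips, more than it needed. That is under the 120 N wrist limit. The 40 N limit covers the arm and gripper body, and I took the fingertips as outside it.

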